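# Spring a cutlery-tray divider in between its post and keeper

### The arm

A 6-joint arm with a two-finger parallel gripper is mounted at the origin on a cart in front of the work surface, level with it; the furniture and walls round the work are solid. World frame = base frame: x ahead of the robot, y to its left, z up, the work surface at z = 0. Lengths are in mm, angles in rad, forces in N, time in s.
With the tool pointing down it reaches from about 275 to 1000 mm from the base axis. Payload 8.4 kg.
Tool frame: the origin (TCP) lies midway between the tips of the shut fingers; the grasp point (between the pads) lies 19 mm behind it; z points along the fingers, y is the line along which they close (so a half turn about z gives the same grasp; the last joint's range is limited). The gripper opens to 85 mm and grips with 20 to 120 N. Pads are 22 mm wide; open, the fingers measure 114 mm over their backs; the gripper's body (76 mm by 85 mm) begins 54 mm behind the grasp point. The pads swing forward as they close: fully open they stand 13 mm farther back than shut.
Start: joints at [1.195, 0.353, 1.633, -0, 1.155, -0.002], TCP at [228.221, 581.844, 210.081] pointing down, gripper open.
Joint ranges: [-2.63, 2.63], [-0.92, 2.1], [0.06, 2.66], [-1.3, 4.44], [0, 2.69], [-3.02, 3.02]. Speed limits (rad/s): [2.22, 2.22, 2.79, 3.14, 3.14, 3.14].

### API

Orientations are given as a unit quaternion [x, y, z, w].
In Python, from bench import telemetry, imaging, job_done gives the robot as it stands. The module is installed in compiled form; this text tells all that it offers.
- The arm moves only by the shell command python3 -m crank 'ROWS'. ROWS is text: rows parted by semicolons, each of 7 numbers parted by spaces: the turn, a rotation vector about the world's x, y, z in rad, then the shift along the world's x, y, z in m, then the finger opening in m, from 0 to 0.0854. A call has 1 to 5 rows; each row is the pose to reach, as a shift and turn from the pose commanded when the call began; what a row does not reach only later rows make up. A row lasts 1/10 s, in which the tool goes at most 50 mm and 8.59 degrees, less where a joint would pass 70% of its speed; a pose out of reach is approached as far as the arm can. A call with a gripper value outside its range is refused whole. The fingers move at their own pace and stop on an object; the grip force is fixed at half the most. Time passes only in rows, so rows that repeat a pose let the fingers close. It gives the time, the measured TCP pose, the force, the opening and the grip force at its end, in the units of the state.
- telemetry.state(): the state, without advancing time (a new reading comes with each control period).
- imaging.read_camera(name): name is "side" or "top"; returns the picture (384x512x3 uint8, blue, green, red); there is no depth.
- imaging.camera_model(name): a dict with "fx", "fy", "cx", "cy" (pixels), "distortion" ([k1, k2, p1, p2, k3] as OpenCV has them; the pictures are not rectified), "extrinsics" (4x4, takes a point from camera to world coordinates). Camera axes: x right, y up, looking along -z (the intrinsics and any distortion apply to the point x, -y, -z); pixel columns grow to the right and rows downward; lengths in mm; the calibration is good to about 2 mm. A picture is of the moment at which its call begins. camera_model takes no time and is no camera call.
- job_done(): hands the job in; it is judged then, once.
The state is a dict: "time": time; "joints": joint angles; "qvel": joint speeds; "effort": joint torques, N m; "eef_pos": TCP position; "ee_rot": TCP orientation; "force": force on the tool from outside, world axes, zero at the start; "moment": the same for the moment, N m; "opening": finger opening in mm; "finger_force": force on a finger pad.
Only numpy, scipy, OpenCV 4.12 (cv2) and the standard library are available. Lean on these libraries where they do the work, as an engineer would, in place of code of your own. Each camera call takes 0.05 s, during which the arm holds its last target. There are 200 camera calls.

### The job

Put the loose sprung divider back across the cutlery tray: set its fork against the steel post at the tray's left end, push along the divider until the spring is all the way in, and keeping it so swing the other end away from you into line, until its tongue is past the lip and in the keeper; then let go, so that it stands straight across the tray, down on the floor, held by its own spring. Do not force it: more than 18 N on the post or the keeper would wrench the rail's small screws out of the thin floor. Leave egg cups, teaspoon, mug and pepper mill where they are.

Things in the scene. Friction and masses are not known exactly. Their poses are not given: they have to be found in the camera images.
- tray: Light wood cutlery tray, fixed. Origin at worktop level under the line the divider takes (x = 0); x away from the robot, y to its left along that line. Floor 6 mm thick, walls 44 mm high; inside x -112 to 98, y -162 to 162 mm. An alloy rail along x = 0 carries post and keeper. It is screwed down through slots and sits up to 12 mm either way along y, unmeasured; both shift with it.
- post_spot (a point): Nominal axis of the post, at the height of the fork: tray x = 0, y = 130, z = 22 mm (true y: plus the rail's shift). Upright steel rod, 10 mm in diameter, with a knob 18 mm across on top from z = 40 to 50 mm, so the fork can only come to it from the side.
- keeper_spot (a point): Nominal bottom of the keeper's groove: tray x = 0, y = -125, z = 22 mm; always 255 mm from the post's axis. The groove opens to the post, is roofed at z = 40 mm out to y = -111, so the tongue must come in sideways from the robot's side, past an upright steel lip (x = -13 to -7 mm, 3.5 mm proud of the groove bottom) up to a hard stop (x = 8 mm, 14 mm proud).
- divider: Loose light wood bar 210 long, 18 thick, 42 mm high, 0.14 to 0.25 kg, standing on its long edge on the worktop right of the tray. Origin at the middle of its underside; x along it to the forked end, y across, z up. Fitted, its x is the tray's y. Grip it across its thickness from above near the middle.
- nose (a point): Middle of the end of the divider's fixed steel tongue: x = -125, y = 0, z = 16 mm in its frame. The tongue is 10 mm thick, z = 6 to 26 mm, corners rounded 1 mm. It clears the keeper's lip when the spring at the other end is in by 6.5 mm or more; fitted, the spring stays in by 3 mm.
- shoulder (a point): Middle of the wood's end face at divider x = 105, y = 0, z = 16 mm. From it a sprung steel fork (slot 13 mm wide, flared to 21 mm at its tips, which reach x = 142 mm; z = 7 to 25 mm) sticks out. The post seated in it has its axis at x = 133 mm, or 125.5 mm with the spring all the way in (7.5 mm, hard end). Spring force: 1.6 N at the start, 5 N at 3 mm, 10.5 N at 7.5 mm.
- egg_cup_1: white stoneware egg cup, 47 mm across, 58 mm high, in the far part of the tray at its left end; origin under its centre. Leave it.
- egg_cup_2: white stoneware egg cup, 47 mm across, 58 mm high, in the far part of the tray at its right end; origin under its centre. Leave it.
- teaspoon_1: steel teaspoon 130 mm long, lying along the tray's far wall; origin under its middle. Leave it.
- mug_1: pale mug, 83 mm across, 94 mm high, on the worktop left of the tray; origin under its centre. Leave it.
- mill_1: dark wood pepper mill, 58 mm across, 150 mm high, on the worktop left of the tray behind the mug; origin under its centre. Leave it.

How it is judged:
By the outcome, as a careful person would: the job done as asked, in the order asked, and still so for the second after the job is handed in, with the robot touching nothing.
It also fails if it takes over 61 s, if anything falls off the work surface, if the arm or the gripper's body presses on something with over 40 N, if the wrist force passes 120 N, or if a joint passes its speed limit or range.

## Working session

There is one attempt and no reset: what is moved stays moved. The work goes in short steps, Python scripts to look and compute and a shell command to move; the robot and the scene stay as the last step left them, time stands still between calls to the robot, and variables do not carry over. Pictures are saved under pics/ and viewed, at most 10 in all, crops included, and the job is handed in when it is done.

```bash
mkdir -p pics
python3 - <<'E'
from bench import telemetry, imaging
import cv2
for n in("side","top"):
    cv2.imwrite(f"pics/{n}0.png",imaging.read_camera(n))
    m=imaging.camera_model(n);print(n,m)
print(telemetry.state())
E
```

```text
side {'fx': 369.2123118208881, 'fy': 369.2123118208881, 'cx': 252.69902218629238, 'cy': 194.8750749926849, 'distortion': array([-0.07080671,  0.        ,  0.        ,  0.        ,  0.        ]), 'extrinsics': array([[-9.96741011e-01, -9.37847221e-03,  8.01211607e-02,
         5.24417155e+02],
       [ 7.69352621e-02, -4.09160002e-01,  9.09213428e-01,
         1.10108456e+03],
       [ 2.42553414e-02,  9.12414455e-01,  4.08548090e-01,
         5.31160636e+02],
       [ 0.00000000e+00,  0.00000000e+00,  0.00000000e+00,
         1.00000000e+00]])}
top {'fx': 437.03356832180225, 'fy': 437.03356832180225, 'cx': 262.69955297743616, 'cy': 189.9095444105894, 'distortion': array([-0.11883268,  0.        ,  0.        ,  0.        ,  0.        ]), 'extrinsics': array([[ 2.07655690e-03,  9.80400695e-01, -1.97002957e-01,
         1.40327172e+02],
       [-9.99753751e-01,  6.38788104e-03,  2.12516478e-02,
         2.26575052e+01],
       [ 2.20935618e-02,  1.96910315e-01,  9.80172537e-01,
         1.52979446e+03],
       [ 0.00000000e+00,  0.00000000e+00,  0.00000000e+00,
         1.00000000e+00]])}
{'time': 0.1, 'joints': array([ 1.19455328e+00,  3.53643771e-01,  1.63405703e+00,  3.20159085e-05,
        1.15519546e+00, -2.40595006e-03]), 'qvel': array([-6.68903583e-04, -1.49647446e-03, -2.48367289e-04, -4.06933929e-04,
       -8.60879006e-05, -8.66725416e-04]), 'effort': array([ 8.57094790e-06, -6.06355333e+01, -3.42819679e+01,  4.19705486e-05,
        3.94400849e-03,  2.22698753e-05]), 'eef_pos': array([228.06986845, 581.41152807, 209.39741903]), 'ee_rot': array([ 1.85838327e-01,  9.82580119e-01, -6.37401378e-04, -1.37045914e-04]), 'force': array([ 0.050313  ,  0.60583069, -0.80885988]), 'moment': array([-0.01678268, -0.00985353,  0.00184412]), 'finger_force': 0.0, 'opening': 85.53520486590014}
```

View pics/top0.png

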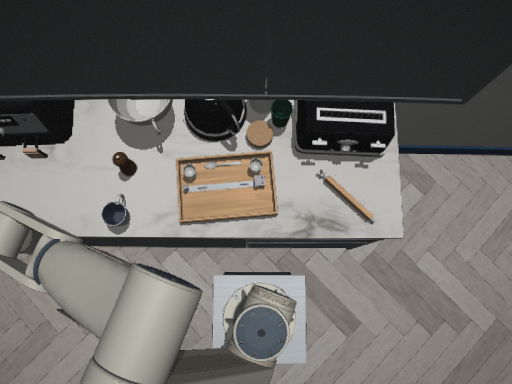

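View pics/side0.png

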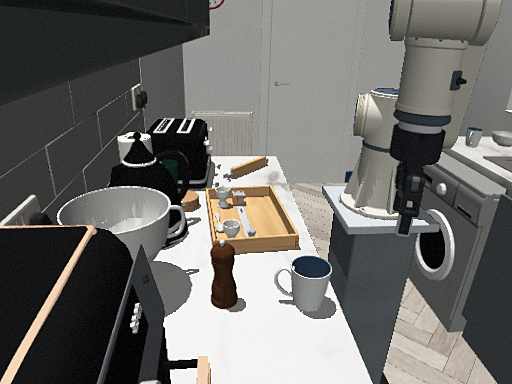

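The top picture shows the tray at cols 177–277, rows 153–222, with the rail from the post (~187,189) to the keeper (~260,183). The divider runs (322,174)–(372,218). In the side picture the divider is at about (245,167). I'll enlarge the relevant parts.

```bash
cat > h.py <<'E'
import cv2,numpy as np
from bench import telemetry, imaging
def ray(n,u,v):
    m=imaging.camera_model(n);K=np.array([[m['fx'],0,m['cx']],[0,m['fy'],m['cy']],[0,0,1]])
    p=cv2.undistortPoints(np.array([[[u,v]]],float),K,np.array(m['distortion']))[0,0]
    E=m['extrinsics'];return E[:3,3],E[:3,:3]@np.array([p[0],-p[1],-1])
def onz(n,u,v,z):
    o,d=ray(n,u,v);return o+d*(z-o[2])/d[2]
def proj(n,P):
    m=imaging.camera_model(n);K=np.array([[m['fx'],0,m['cx']],[0,m['fy'],m['cy']],[0,0,1]])
    E=m['extrinsics'];c=(np.asarray(P,float)-E[:3,3])@E[:3,:3]*[1,-1,-1]
    return cv2.projectPoints(c.reshape(1,1,3),np.zeros(3),np.zeros(3),K,np.array(m['distortion']))[0].ravel()
E
python3 - <<'E'
from h import *
t=cv2.imread("pics/top0.png");s=cv2.imread("pics/side0.png")
a=cv2.resize(t[145:230,170:285],None,fx=5,fy=5,interpolation=cv2.INTER_CUBIC)
b=cv2.resize(t[160:228,310:385],None,fx=5,fy=5,interpolation=cv2.INTER_CUBIC)
c=np.zeros((600,800,3),np.uint8)
c[:300,:405]=cv2.resize(a,(405,300)); c[:340,415:790]=b
d=cv2.resize(s[145:255,195:305],(440,440),interpolation=cv2.INTER_CUBIC)
c=np.zeros((600,800,3),np.uint8)
c[:340,:460]=a[:340,:460];c[:340,425:800]=b
c[:,:]=0
A=cv2.resize(t[148:226,172:282],(440,312),interpolation=cv2.INTER_CUBIC);B=cv2.resize(t[165:225,315:380],(325,300),interpolation=cv2.INTER_CUBIC)
c[:312,:440]=A;c[:300,450:775]=B
c[320:590,:400]=cv2.resize(s[180:254,202:302],(400,270),interpolation=cv2.INTER_CUBIC)
c[320:590,410:790]=cv2.resize(s[150:186,218:274],(380,244),interpolation=cv2.INTER_CUBIC)[:270] if 0 else cv2.resize(s[150:190,218:274],(380,270),interpolation=cv2.INTER_CUBIC)
cv2.imwrite("pics/z0.png",c)
hsv=cv2.cvtColor(t,cv2.COLOR_BGR2HSV)
m=cv2.inRange(hsv,(5,70,60),(25,255,255))
n,l,st,ce=cv2.connectedComponentsWithStats(m)
for i in range(1,n):
    if st[i,4]>80:
        r=cv2.minAreaRect(np.argwhere(l==i)[:,::-1].astype(np.float32))
        print(st[i],r)
        if st[i,0]>250:z=42
        else:z=50 if st[i,4]>1500 else 42
        for q in cv2.boxPoints(r):print(q,onz("top",*q,44).round(1))
E
```

```text
[247 121  26  27 548] ((259.5, 134.0), (26.0, 25.0), 90.0)
[247. 121.] [691.   47.4  44. ]
[272. 121.] [691.8 -42.5  44. ]
[272. 147.] [594.3 -42.2  44. ]
[247. 147.] [593.5  46.4  44. ]
[ 177  151  101   72 5059] ((225.7103271484375, 186.524169921875), (64.27720642089844, 97.99366760253906), 85.2363510131836)
[174.21376 158.56555] [549.5 302.5  44. ]
[271.86893 150.42761] [581.6 -41.7  44. ]
[277.2069  214.48279] [353.2 -59.6  44. ]
[179.55173 222.62073] [323.  274.6  44. ]
[325 176  48  44 404] ((348.469482421875, 197.6390380859375), (59.53471755981445, 6.956311225891113), 42.137596130371094)
[324.06238 180.2469 ] [ 474.9 -224.5   44. ]
[328.72943 175.08855] [ 493.6 -241.6   44. ]
[372.8766  215.03117] [ 352.4 -392.8   44. ]
[368.20953 220.18953] [ 334.3 -375.5   44. ]
```

View pics/z0.png

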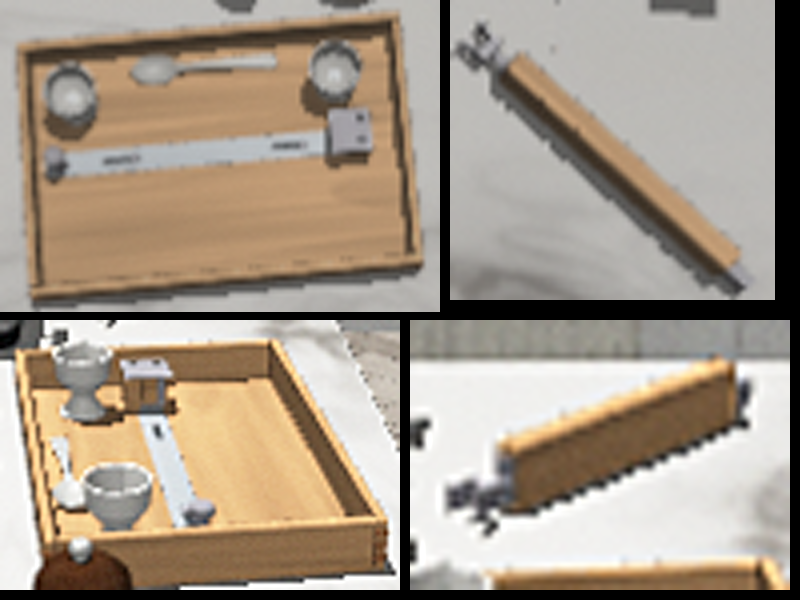

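The crops show the fork end at upper left (~322,174), farther from the robot, and the tongue at lower right (~373,219). The knob is at ~(185.8,188.8) in top and (252,231.5) in side. The keeper's top has corners at ~(254,176), (264.5,175.5), (265,186) and (254.5,187.5).

Run:
```python
from h import *
print("knob z45",onz("top",185.8,188.8,45))
o,d=ray("top",185.8,188.8);p,e=ray("side",252.2,231.5)
s=np.linalg.lstsq(np.c_[d,-e],p-o,rcond=None)[0];print("tri",o+d*s[0],p+e*s[1])
k=[onz("top",*q,46) for q in[(254,176.2),(264.5,175.5),(265,186),(254.5,187.5)]];print("keeper",np.round(k,1))
# tray rim inner/outer edges by crop eye: outer rim corners (crop/4+172,148)
c={'LF':(18,45),'RF':(398,13),'RN':(422,265),'LN':(32,298)}
for n,q in c.items(): print(n,onz("top",q[0]/4+172,q[1]/4+148,44).round(1))
t=cv2.imread("pics/top0.png");hsv=cv2.cvtColor(t,cv2.COLOR_BGR2HSV)
print("V",[hsv[r,340:360,2].tolist() for r in(195,200)])
m=cv2.inRange(hsv,(5,70,130),(25,255,255));m[:,:320]=0;m[:,380:]=0
n,l,st,ce=cv2.connectedComponentsWithStats(m);i=1+st[1:,4].argmax()
r=cv2.minAreaRect(np.argwhere(l==i)[:,::-1].astype(np.float32));b=cv2.boxPoints(r)
w=np.array([onz("top",*q,42) for q in b]);print(st[i],w.round(1),w.mean(0))
E=(w[0]+w[1])/2-(w[2]+w[3])/2;print("len,ang",np.linalg.norm(E),np.degrees(np.arctan2(E[1],E[0])))
```

```text
knob z45 [440.93923283 257.14848209  45.        ]
tri [441.10471384 257.27756475  44.18264994] [448.67769501 255.84773144  45.49006758]
keeper [[487.1  20.9  46. ]
 [489.9 -15.7  46. ]
 [452.4 -17.5  46. ]
 [446.9  18.9  46. ]]
LF [547.1 294.3  44. ]
RF [578.6 -40.4  44. ]
RN [354.  -60.6  44. ]
LN [323.4 273.1  44. ]
V [[71, 61, 61, 69, 120, 169, 191, 183, 181, 185, 183, 181, 181, 188, 188, 188, 188, 187, 188, 189], [182, 154, 94, 92, 91, 84, 66, 63, 65, 87, 138, 177, 186, 184, 186, 188, 184, 183, 187, 186]]
[327 176  46  42 255] [[ 482.4 -231.3   42. ]
 [ 494.2 -242.1   42. ]
 [ 352.2 -393.    42. ]
 [ 340.9 -382.    42. ]] [ 417.45011956 -312.11131483   42.        ]
len,ang 206.99032885552882 46.7626178827632
```

```bash
python3 -m crank '0 0 -0.14 0.005 -0.045 0 0.0854;0 0 -0.28 0.01 -0.09 0 0.0854;0 0 -0.42 0.02 -0.135 0 0.0854;0 0 -0.56 0.03 -0.18 0 0.0854;0 0 -0.70 0.04 -0.225 0 0.0854'
```

```text
time: 0.6
eef_pos: [268.1, 355.0, 209.8]
ee_rot: [0.514, 0.858, -0.0, 0.0]
force: [0.8, 1.1, 1.5]
opening: 85.2
finger_force: 0.0
```

```bash
python3 -m crank '0 0 -0.14 0.015 -0.048 0 0.0854;0 0 -0.28 0.03 -0.095 0 0.0854;0 0 -0.42 0.045 -0.142 0 0.0854;0 0 -0.56 0.055 -0.19 0 0.0854;0 0 -0.70 0.065 -0.238 0 0.0854' && python3 -m crank '0 0 -0.12 0.015 -0.047 0 0.0854;0 0 -0.24 0.03 -0.094 0 0.0854;0 0 -0.36 0.045 -0.141 0 0.0854;0 0 -0.48 0.056 -0.188 0 0.0854;0 0 -0.551 0.066 -0.235 0 0.0854' && python3 -m crank '0 0 0 0.005 -0.046 0 0.0854;0 0 0 0.01 -0.092 -0.01 0.0854;0 0 0 0.015 -0.14 -0.03 0.0854;0 0 0 0.0183 -0.1958 -0.06 0.0854;0 0 0 0.0183 -0.1958 -0.11 0.0854'
```

```text
time: 1.1
eef_pos: [333.1, 117.0, 210.1]
ee_rot: [0.777, 0.63, 0.0, 0.0]
force: [0.9, 0.5, -0.5]
opening: 85.1
finger_force: 0.0
time: 1.6
eef_pos: [399.2, -118.3, 210.1]
ee_rot: [0.919, 0.395, 0.0, 0.0]
force: [1.0, 1.9, -0.3]
opening: 85.1
finger_force: 0.0
time: 2.1
eef_pos: [420.0, -315.7, 110.3]
ee_rot: [0.918, 0.396, 0.002, 0.004]
force: [0.9, -0.4, -1.2]
opening: 85.2
finger_force: 0.0
```

```bash
python3 -m crank '0 0 0 0 0 -0.03 0.07;0 0 0 0 0 -0.06 0.05;0 0 0 0 0 -0.08 0.05;0 0 0 0 0 -0.09 0.05;0 0 0 0 0 -0.09 0.05' && python3 -m crank '0 0 0 0 0 0 0.03;0 0 0 0 0 0 0.02;0 0 0 0 0 0 0.01;0 0 0 0 0 0 0.005;0 0 0 0 0 0 0.005'
python3 - <<'E'
from h import *
s=telemetry.state();print(s)
t=imaging.read_camera("top")
cv2.imwrite("pics/g1.png",cv2.resize(t[150:240,290:400],(770,595),interpolation=cv2.INTER_CUBIC))
E
```

```text
time: 2.6
eef_pos: [416.6, -309.3, 17.7]
ee_rot: [0.918, 0.397, -0.001, -0.001]
force: [-0.3, 0.2, 0.1]
opening: 49.8
finger_force: 0.0
time: 3.1
eef_pos: [418.6, -310.7, 20.2]
ee_rot: [0.918, 0.397, 0.001, 0.001]
force: [-0.0, -1.0, 6.1]
opening: 13.1
finger_force: 58.6
{'time': 3.1, 'joints': array([-6.41431451e-01,  4.59147914e-01,  1.99512959e+00, -1.66869108e-06,
        6.84293822e-01,  1.12525320e-01]), 'qvel': array([-3.63523257e-04, -9.50666712e-04, -9.38237159e-04,  3.84996208e-04,
        4.20396966e-04,  6.79272942e-05]), 'effort': array([ 6.55587343e-02, -5.15024471e+01, -1.92670959e+01,  2.40964367e-02,
        1.24891768e-01,  2.24025505e-03]), 'eef_pos': array([ 418.56009437, -310.69699126,   20.17735395]), 'ee_rot': array([9.17748265e-01, 3.97159716e-01, 7.51399565e-04, 1.31053662e-03]), 'force': array([-0.03442335, -1.01287418,  6.13165209]), 'moment': array([-0.07136817, -0.04553222,  0.05129603]), 'finger_force': 58.634416311979294, 'opening': 13.081472074554712}
```

View pics/g1.png

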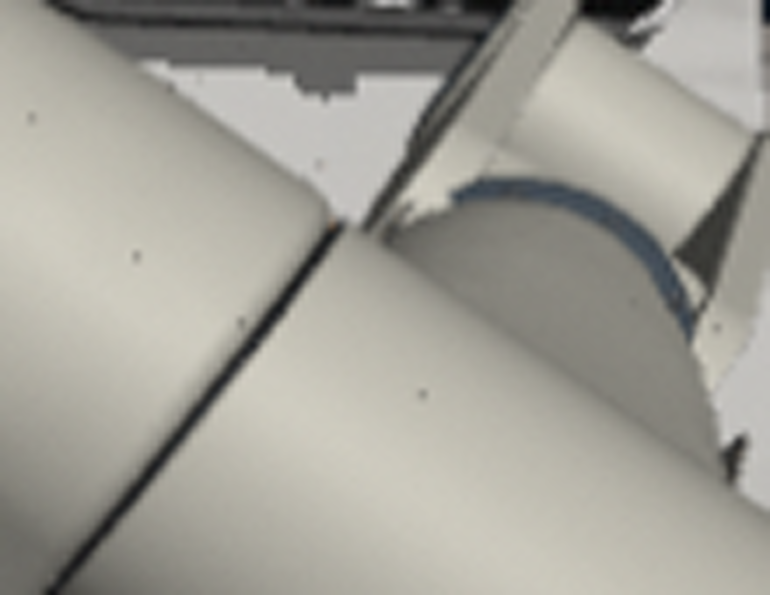

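The arm hides the divider from the top camera. The clipped row left the grip 10 mm high: TCP z is 20 mm instead of 10. I'll regrip lower.

```bash
python3 -m crank '0 0 0 0 0 0 0.04;0 0 0 0 0 0 0.05;0 0 0 0 0 -0.004 0.05;0 0 0 0 0 -0.01 0.05;0 0 0 0 0 -0.01 0.05' && python3 -m crank '0 0 0 0 0 0 0.03;0 0 0 0 0 0 0.02;0 0 0 0 0 0 0.012;0 0 0 0 0 0 0.012;0 0 0 0 0 0 0.012'
python3 - <<'E'
from h import *
t=imaging.read_camera("side")
cv2.imwrite("pics/g2.png",cv2.resize(t[130:200,200:300],(800,560),interpolation=cv2.INTER_CUBIC))
E
```

```text
time: 3.65
eef_pos: [416.8, -309.4, 7.8]
ee_rot: [0.918, 0.397, -0.0, -0.001]
force: [-0.3, -0.1, 0.8]
opening: 49.8
finger_force: 0.0
time: 4.15
eef_pos: [417.6, -310.0, 9.0]
ee_rot: [0.918, 0.397, 0.0, 0.0]
force: [0.6, -1.0, 0.2]
opening: 16.3
finger_force: 59.2
```

View pics/g2.png

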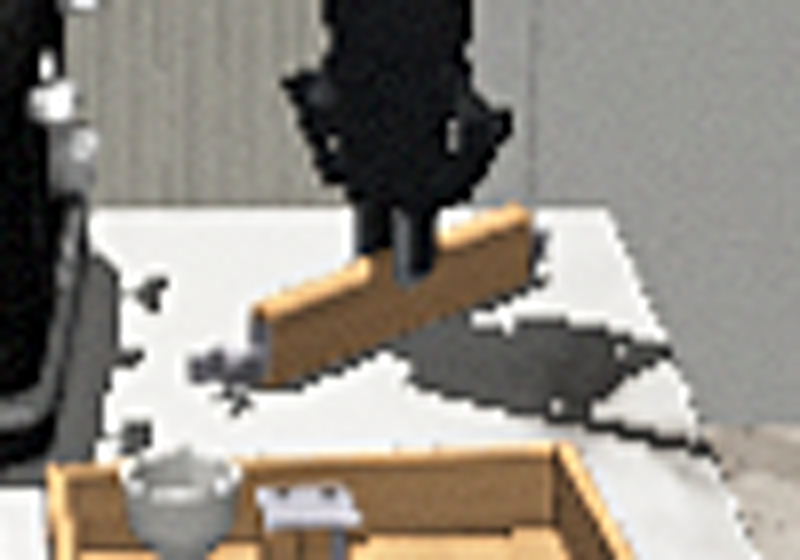

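The side view shows the bar gripped upright, with the pads well down on it near the middle. Next I lift it, carry it over and turn it.

```bash
python3 -m crank '0 0 0 0 0 0.02 0.012;0 0 0 0 0 0.06 0.012;0 0 0 0 0.01 0.1 0.012;0 0 0.1 0 0.04 0.11 0.012;0 0 0.2 0 0.08 0.11 0.012' && python3 -m crank '0 0 0.1 0 0.045 0 0.012;0 0 0.2 0 0.09 0 0.012;0 0 0.3 0 0.135 0 0.012;0 0 0.4 0 0.18 0 0.012;0 0 0.437 0.007 0.225 0 0.012' && python3 -m crank '0 0 0 0 0.04 0 0.012;0 0 0 0 0.08 0 0.012;0 0 0 0 0.105 0 0.012;0 0 0 0 0.105 0 0.012;0 0 0 0 0.105 0 0.012'
python3 - <<'E'
from h import *
print(telemetry.state())
t=imaging.read_camera("side");u=imaging.read_camera("top");cv2.imwrite("pics/s3.png",t);cv2.imwrite("pics/t3.png",u)
c=np.zeros((600,800,3),np.uint8)
c[:400,:640]=cv2.resize(t[160:260,180:340],(640,400),interpolation=cv2.INTER_CUBIC)
c[400:,:400]=cv2.resize(u[148:228,170:330],(400,200),interpolation=cv2.INTER_CUBIC)
cv2.imwrite("pics/g3.png",c)
E
```

```text
time: 4.7
eef_pos: [418.7, -230.6, 121.0]
ee_rot: [0.873, 0.488, 0.001, 0.002]
force: [1.3, 0.9, -2.5]
opening: 16.1
finger_force: 59.0
time: 5.2
eef_pos: [422.8, -3.2, 118.6]
ee_rot: [0.746, 0.666, -0.001, -0.0]
force: [0.5, -1.0, -2.2]
opening: 16.5
finger_force: 59.0
time: 5.7
eef_pos: [423.8, 100.4, 118.6]
ee_rot: [0.747, 0.665, -0.0, -0.0]
force: [0.8, -0.1, -0.9]
opening: 16.5
finger_force: 59.0
{'time': 5.7, 'joints': array([ 2.29352825e-01,  1.82527582e-01,  2.10905971e+00, -2.72632375e-04,
        8.50986709e-01,  3.44649088e-01]), 'qvel': array([-0.03125359, -0.00364987,  0.00339191, -0.00214406,  0.00012563,
       -0.0047047 ]), 'effort': array([  1.29403643, -41.15509272, -27.63057053,   0.12218893,
        -0.06220678,   0.118758  ]), 'eef_pos': array([423.78434655, 100.40076697, 118.58513897]), 'ee_rot': array([ 7.46613042e-01,  6.65258381e-01, -4.79959278e-04, -1.44558621e-04]), 'force': array([ 0.79900383, -0.1241081 , -0.92788489]), 'moment': array([-0.03672515,  0.01797525,  0.01030946]), 'finger_force': 58.965354887768626, 'opening': 16.45078483982314}
```

View pics/g3.png

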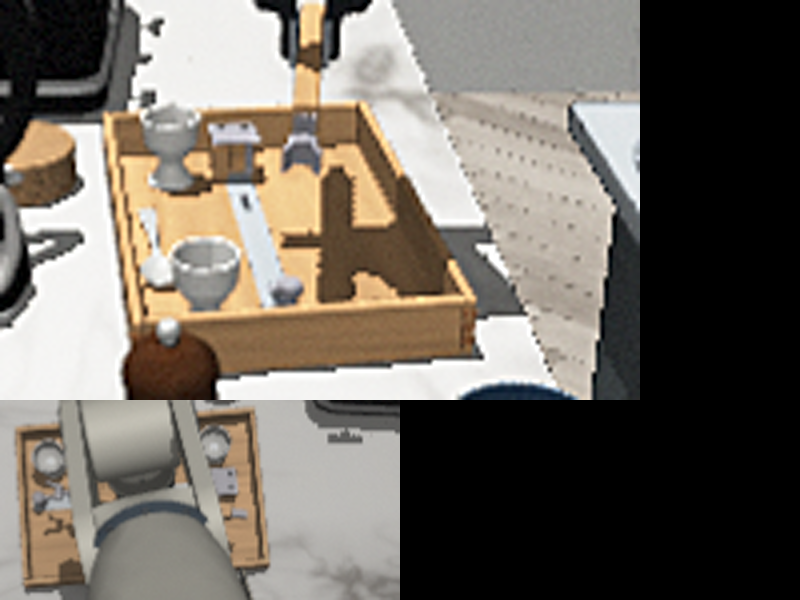

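The side view shows the fork at about (255.7,197.5) and the knob at (251.5,232.5). I compare these with the predictions to fix the lateral offset.

Run:
```python
from h import *
c=np.array([423.8,100.4]);a=np.radians(83.4);u=np.array([np.cos(a),np.sin(a)])
for z in(117,126,135):
  for r in(138,142):
    P=np.r_[c+r*u,z];print(z,r,P.round(0),proj("side",P).round(1),proj("top",P).round(1))
print("wood end top",proj("side",np.r_[c+105*u,152]),"tongue",proj("top",np.r_[c-125*u,136]),proj("top",np.r_[c-115*u,136]))
for z in(40,45,50):print("knob",onz("side",251.5,232.5,z).round(1),onz("top",185.8,188.8,z).round(1),proj("side",(443,257,z)),proj("top",(443,257,z)))
s=cv2.imread("pics/s3.png");t=cv2.imread("pics/t3.png")
c=np.zeros((600,800,3),np.uint8)
c[:600,:400]=cv2.resize(s[180:240,235:275],(400,600),interpolation=cv2.INTER_NEAREST)
c[:400,400:]=cv2.resize(t[170:210,180:220],(400,400),interpolation=cv2.INTER_NEAREST)
c[400:,400:]=cv2.resize(t[182:202,240:280],(400,200),interpolation=cv2.INTER_NEAREST)
cv2.imwrite("pics/g4.png",c)
```

```text
117 138 [440. 237. 117.] [255.8 204. ] [188.4 184.9]
117 142 [440. 241. 117.] [255.7 204.7] [187.3 184.7]
126 138 [440. 237. 126.] [255.9 200.9] [188.1 184.3]
126 142 [440. 241. 126.] [255.8 201.5] [186.9 184.2]
135 138 [440. 237. 135.] [256.  197.7] [187.7 183.7]
135 142 [440. 241. 135.] [255.9 198.4] [186.4 183.6]
wood end top [256.5157792  186.69689666] tongue [267.67939856 193.2692284 ] [264.6240024  192.90295052]
knob [450.1 251.5  40. ] [442.  257.9  40. ] [254.32618146 233.48950919] [186.07964271 188.50640719]
knob [450.8 260.2  45. ] [440.9 257.1  45. ] [254.37571036 231.84252077] [185.86447114 188.21798373]
knob [451.6 268.8  50. ] [439.9 256.4  50. ] [254.42544926 230.18828355] [185.64792046 187.92769482]
```

View pics/g4.png

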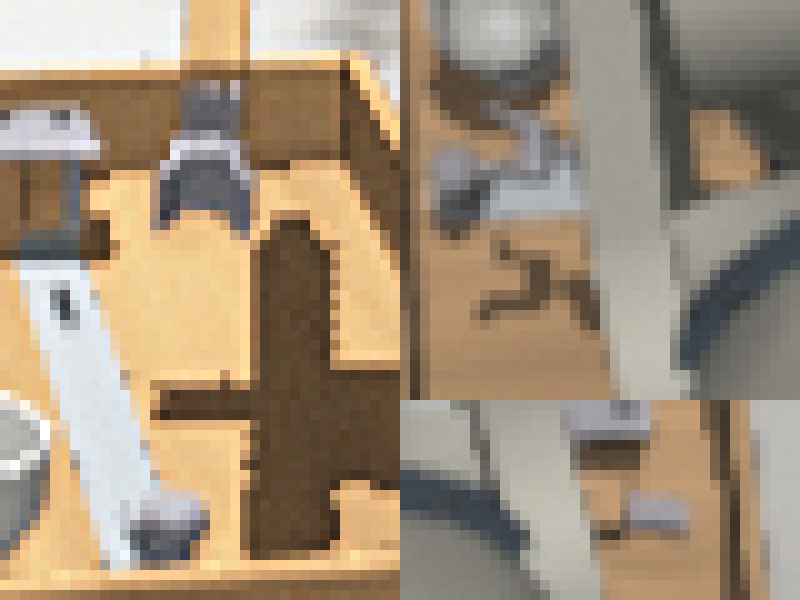

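The relative measurements put the post axis near (446,256.5). The fork is about 18 mm nearer the robot than the knob, as intended before lowering. Shift +4 mm in x, then lower to 1.5 mm above the floor.

```bash
python3 -m crank '0 0 0 0.004 -0.001 -0.01 0.012;0 0 0 0.004 -0.001 -0.04 0.012;0 0 0 0.004 -0.001 -0.07 0.012;0 0 0 0.004 -0.001 -0.09 0.012;0 0 0 0.004 -0.001 -0.098 0.012' && python3 -m crank '0 0 0 0 0 -0.002 0.012;0 0 0 0 0 -0.004 0.012;0 0 0 0 0 -0.004 0.012;0 0 0 0 0 -0.004 0.012' && python3 -m crank '0 0 0 0.0005 0.005 0 0.012;0 0 0 0.0011 0.010 0 0.012;0 0 0 0.0017 0.015 0 0.012;0 0 0 0.0017 0.015 0 0.012;0 0 0 0.0017 0.015 0 0.012'
```

```text
time: 6.3
eef_pos: [427.1, 98.0, 18.6]
ee_rot: [0.748, 0.664, -0.002, -0.001]
force: [-0.4, 0.8, -1.8]
opening: 16.2
finger_force: 58.9
time: 6.7
eef_pos: [429.1, 99.3, 17.6]
ee_rot: [0.747, 0.665, 0.001, 0.0]
force: [0.6, 0.6, -2.3]
opening: 16.0
finger_force: 58.9
time: 7.2
eef_pos: [430.0, 114.4, 16.8]
ee_rot: [0.747, 0.665, -0.0, 0.0]
force: [-0.5, -0.2, -1.3]
opening: 16.4
finger_force: 58.9
```

```bash
python3 -m crank '0 0 0 0.0002 0.002 0 0.012;0 0 0 0.0004 0.004 0 0.012;0 0 0 0.0005 0.005 0 0.012;0 0 0 0.0005 0.005 0 0.012' && python3 -m crank '0 0 0 0.0001 0.001 0 0.012;0 0 0 0.0002 0.002 0 0.012;0 0 0 0.0003 0.003 0 0.012;0 0 0 0.0003 0.003 0 0.012'
python3 - <<'E'
from h import *
t=imaging.read_camera("side")
cv2.imwrite("pics/g5.png",cv2.resize(t[170:250,200:310],(770,560),interpolation=cv2.INTER_CUBIC))
E
```

```text
time: 7.6
eef_pos: [430.6, 119.2, 16.8]
ee_rot: [0.747, 0.665, -0.0, -0.0]
force: [-0.2, 0.6, -2.5]
opening: 16.0
finger_force: 58.9
time: 8.0
eef_pos: [431.0, 122.3, 16.8]
ee_rot: [0.747, 0.665, 0.0, 0.0]
force: [0.0, -0.4, -1.1]
opening: 16.1
finger_force: 58.9
```

View pics/g5.png

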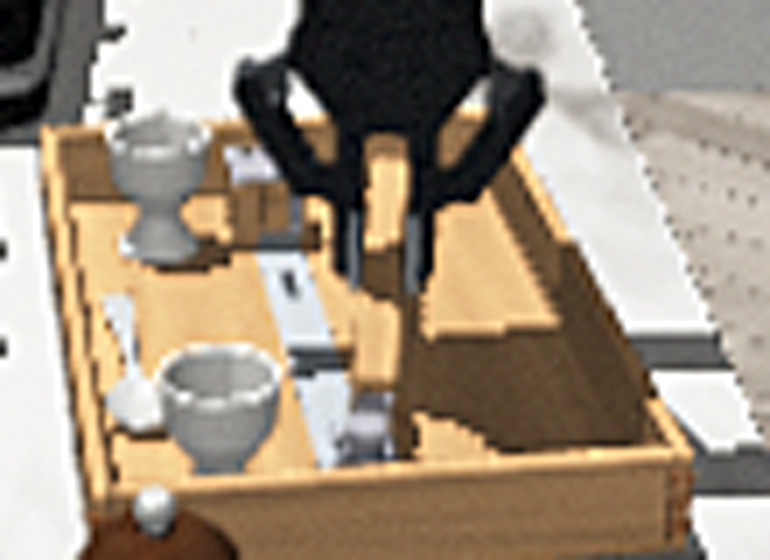

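The knob at about (367,430) lies in front of the fork, in line with the wood's end at about (375,385). I carry on in small steps and watch the force.

```bash
python3 -m crank '0 0 0 0.0001 0.001 0 0.012;0 0 0 0.0002 0.002 0 0.012;0 0 0 0.0002 0.002 0 0.012;0 0 0 0.0002 0.002 0 0.012' && python3 -m crank '0 0 0 0.0001 0.001 0 0.012;0 0 0 0.0002 0.002 0 0.012;0 0 0 0.0002 0.002 0 0.012;0 0 0 0.0002 0.002 0 0.012'
```

```text
time: 8.45
eef_pos: [431.1, 124.2, 16.8]
ee_rot: [0.747, 0.665, -0.0, -0.0]
force: [0.1, -0.0, -2.2]
opening: 16.3
finger_force: 58.9
time: 8.85
eef_pos: [431.3, 126.2, 16.8]
ee_rot: [0.747, 0.665, 0.0, 0.0]
force: [-0.8, 1.1, -2.9]
opening: 16.4
finger_force: 58.9
```

```bash
python3 -m crank '0 0 0 0.0001 0.001 0 0.012;0 0 0 0.0002 0.002 0 0.012;0 0 0 0.0002 0.002 0 0.012;0 0 0 0.0002 0.002 0 0.012' && python3 -m crank '0 0 0 0.0001 0.001 0 0.012;0 0 0 0.0002 0.002 0 0.012;0 0 0 0.0002 0.002 0 0.012;0 0 0 0.0002 0.002 0 0.012'
```

```text
time: 9.25
eef_pos: [431.5, 128.2, 16.9]
ee_rot: [0.747, 0.665, -0.0, -0.0]
force: [-0.2, -1.1, -1.8]
opening: 16.3
finger_force: 58.9
time: 9.65
eef_pos: [431.7, 130.1, 16.8]
ee_rot: [0.747, 0.665, -0.0, 0.0]
force: [0.2, -0.5, -2.8]
opening: 16.1
finger_force: 59.0
```

```bash
python3 -m crank '0 0 0 0.0001 0.001 0 0.012;0 0 0 0.0002 0.002 0 0.012;0 0 0 0.0002 0.002 0 0.012;0 0 0 0.0002 0.002 0 0.012'
python3 - <<'E'
from h import *
t=imaging.read_camera("side");u=imaging.read_camera("top")
c=np.zeros((600,800,3),np.uint8)
c[:600,:400]=cv2.resize(t[195:249,235:271],(400,600),interpolation=cv2.INTER_CUBIC)
c[:400,400:]=cv2.resize(u[170:210,175:215],(400,400),interpolation=cv2.INTER_CUBIC)
c[400:,400:]=cv2.resize(u[175:205,240:300],(400,200),interpolation=cv2.INTER_CUBIC)
cv2.imwrite("pics/g6.png",c)
E
```

```text
time: 10.05
eef_pos: [431.8, 132.0, 16.8]
ee_rot: [0.747, 0.665, -0.0, 0.0]
force: [-0.1, -4.6, -1.8]
opening: 16.3
finger_force: 59.0
```

View pics/g6.png

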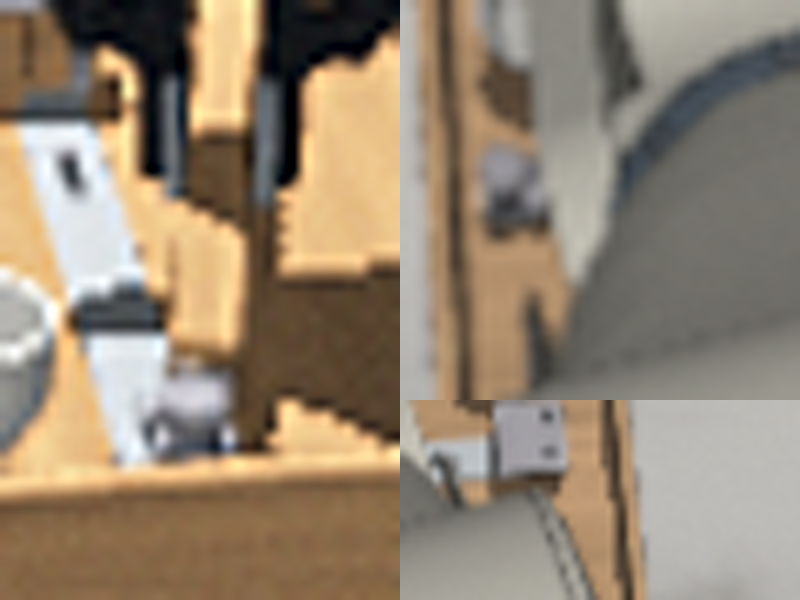

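Both prongs, at about (150,430) and (230,430), straddle the knob at (190,400), and 4.6 N has appeared along the bar: the post is seated. I keep pushing.

```bash
python3 -m crank '0 0 0 0.0001 0.001 0 0.012;0 0 0 0.0002 0.002 0 0.012;0 0 0 0.0002 0.002 0 0.012;0 0 0 0.0002 0.002 0 0.012' && python3 -m crank '0 0 0 0.0001 0.001 0 0.012;0 0 0 0.0001 0.001 0 0.012;0 0 0 0.0001 0.001 0 0.012;0 0 0 0.0001 0.001 0 0.012'
```

```text
time: 10.55
eef_pos: [431.9, 134.0, 16.8]
ee_rot: [0.747, 0.665, -0.0, 0.0]
force: [0.1, -6.5, -1.2]
opening: 16.8
finger_force: 59.1
time: 10.95
eef_pos: [431.9, 134.8, 16.8]
ee_rot: [0.747, 0.665, -0.0, 0.0]
force: [-0.6, -7.8, -0.9]
opening: 16.4
finger_force: 59.2
```

```bash
python3 -m crank '0 0 0 0.0001 0.001 0 0.012;0 0 0 0.0001 0.001 0 0.012;0 0 0 0.0001 0.001 0 0.012' && python3 -m crank '0 0 0 0.0001 0.001 0 0.012;0 0 0 0.0001 0.001 0 0.012;0 0 0 0.0001 0.001 0 0.012'
python3 - <<'E'
from h import *
s=telemetry.state();print(s['force'],s['eef_pos'],s['moment'])
E
```

```text
time: 11.25
eef_pos: [431.9, 135.7, 16.8]
ee_rot: [0.747, 0.665, -0.001, 0.0]
force: [-1.3, -7.8, -0.4]
opening: 16.0
finger_force: 59.2
time: 11.55
eef_pos: [432.0, 136.5, 16.7]
ee_rot: [0.747, 0.665, -0.001, 0.0]
force: [-0.4, -8.6, -0.8]
opening: 16.2
finger_force: 59.2
[-0.42944864 -8.64356285 -0.79960987] [431.98615745 136.53043972  16.73138744] [-1.61060184 -0.01182873 -0.12948365]
```

```bash
python3 -m crank '0 0 0 0.0001 0.0005 0 0.012;0 0 0 0.0001 0.001 0 0.012;0 0 0 0.0001 0.001 0 0.012' && python3 -m crank '0 0 0 0 0.0005 0 0.012;0 0 0 0 0.0005 0 0.012;0 0 0 0 0.0005 0 0.012'
```

```text
time: 11.85
eef_pos: [432.0, 137.4, 16.7]
ee_rot: [0.747, 0.665, -0.001, 0.0]
force: [-0.7, -9.8, -0.3]
opening: 16.6
finger_force: 59.3
time: 12.15
eef_pos: [432.0, 137.8, 16.7]
ee_rot: [0.747, 0.665, -0.001, 0.0]
force: [0.3, -10.5, -1.0]
opening: 16.4
finger_force: 59.3
```

```bash
python3 -m crank '0 0 0 0 0.0004 0 0.012;0 0 0 0 0.0004 0 0.012;0 0 0 0 0.0004 0 0.012' && python3 -m crank '0 0 0 0 0 0 0.012'
```

```text
time: 12.45
eef_pos: [431.8, 138.0, 16.7]
ee_rot: [0.747, 0.665, -0.001, 0.0]
force: [1.0, -13.0, -0.2]
opening: 16.6
finger_force: 59.4
time: 12.55
eef_pos: [431.8, 138.0, 16.7]
ee_rot: [0.747, 0.665, -0.001, 0.0]
force: [0.4, -12.7, -0.2]
opening: 16.4
finger_force: 59.4
```

The hard end is reached at about 12.8 N. Now I swing about the post, with R about 121.5 mm.

```bash
python3 -m crank '0 0 0.0175 0.0021 -0.0002 0 0.012;0 0 0.0349 0.0042 -0.0004 0 0.012;0 0 0.0349 0.0042 -0.0004 0 0.012' && python3 -m crank '0 0 0.0175 0.0021 -0.00015 0 0.012;0 0 0.0349 0.0042 -0.0003 0 0.012;0 0 0.0349 0.0042 -0.0003 0 0.012'
```

```text
time: 12.85
eef_pos: [436.2, 137.5, 16.7]
ee_rot: [0.735, 0.678, -0.001, 0.0]
force: [-0.1, -12.5, 0.2]
opening: 16.3
finger_force: 59.4
time: 13.15
eef_pos: [440.5, 137.1, 16.7]
ee_rot: [0.723, 0.691, -0.001, 0.0]
force: [1.0, -12.2, 0.3]
opening: 16.1
finger_force: 59.4
```

```bash
python3 -m crank '0 0 0.0175 0.0021 -0.0001 0 0.012;0 0 0.0349 0.0042 -0.0001 0 0.012;0 0 0.0349 0.0042 -0.0001 0 0.012' && python3 -m crank '0 0 0.0175 0.0021 0 0 0.012;0 0 0.0175 0.0021 0 0 0.012;0 0 0.0175 0.0021 0 0 0.012'
```

```text
time: 13.45
eef_pos: [444.7, 137.0, 16.7]
ee_rot: [0.711, 0.703, -0.001, 0.0]
force: [0.1, -14.1, 1.0]
opening: 16.2
finger_force: 59.4
time: 13.75
eef_pos: [446.7, 136.9, 16.7]
ee_rot: [0.705, 0.709, -0.001, 0.0]
force: [1.2, -14.9, 0.3]
opening: 16.5
finger_force: 59.4
```

```bash
python3 -m crank '0 0 0 0 -0.0001 0 0.012;0 0 0.0175 0.0021 -0.0001 0 0.012;0 0 0.0175 0.0021 -0.0001 0 0.012' && python3 -m crank '0 0 0.0175 0.0021 0.0001 0 0.012;0 0 0.0175 0.0021 0.0001 0 0.012;0 0 0.0175 0.0021 0.0001 0 0.012'
```

```text
time: 14.05
eef_pos: [449.0, 136.9, 16.7]
ee_rot: [0.699, 0.716, -0.001, 0.0]
force: [0.2, -12.6, -0.3]
opening: 16.2
finger_force: 59.3
time: 14.35
eef_pos: [451.0, 136.9, 16.7]
ee_rot: [0.692, 0.721, -0.001, 0.0]
force: [0.3, -15.3, 0.5]
opening: 16.3
finger_force: 59.3
```

```bash
python3 -m crank '0 0 0 0 -0.0001 0 0.012;0 0 0.0175 0.0021 -0.0001 0 0.012;0 0 0.0175 0.0021 -0.0001 0 0.012' && python3 -m crank '0 0 0.009 0.0011 0 0 0.012;0 0 0.0175 0.0021 0.0001 0 0.012;0 0 0.0175 0.0021 0.0001 0 0.012'
```

```text
time: 14.65
eef_pos: [453.3, 137.0, 16.8]
ee_rot: [0.686, 0.728, -0.001, 0.0]
force: [0.9, -13.2, 0.6]
opening: 16.3
finger_force: 59.3
time: 14.95
eef_pos: [455.3, 137.1, 16.7]
ee_rot: [0.68, 0.734, -0.001, 0.0]
force: [1.2, -12.6, 0.4]
opening: 16.6
finger_force: 59.3
```

```bash
python3 -m crank '0 0 0.009 0.0011 0.0001 0 0.012;0 0 0.009 0.0011 0.0001 0 0.012;0 0 0.009 0.0011 0.0001 0 0.012' && python3 -m crank '0 0 0.004 0.0005 0 0 0.012;0 0 0.008 0.001 0.0001 0 0.012;0 0 0.008 0.001 0.0001 0 0.012'
python3 - <<'E'
from h import *
t=imaging.read_camera("side");u=imaging.read_camera("top")
c=np.zeros((600,800,3),np.uint8)
c[:600,:400]=cv2.resize(t[180:246,230:274],(400,600),interpolation=cv2.INTER_CUBIC)
c[:400,400:]=cv2.resize(u[150:230,170:290],(400,267),interpolation=cv2.INTER_CUBIC)[:400] if 0 else cv2.resize(u[165:205,240:280],(400,400),interpolation=cv2.INTER_CUBIC)
cv2.imwrite("pics/g7.png",c);print(telemetry.state()['moment'])
E
```

```text
time: 15.25
eef_pos: [456.3, 137.2, 16.7]
ee_rot: [0.676, 0.737, -0.001, 0.0]
force: [0.6, -12.6, 0.7]
opening: 16.6
finger_force: 59.3
time: 15.55
eef_pos: [457.4, 137.3, 16.8]
ee_rot: [0.673, 0.739, -0.001, 0.0]
force: [0.5, -14.0, 0.7]
opening: 16.4
finger_force: 59.3
[-2.14865857 -0.10920871  0.04342756]
```

View pics/g7.png

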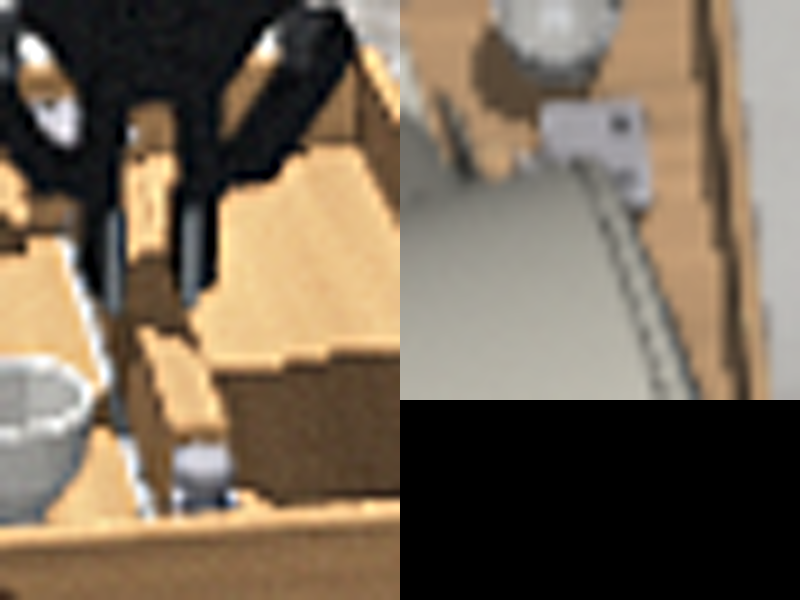

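The bar now lies parallel along the rail. I probe gently for the stop to confirm the tongue is past the lip.

```bash
python3 -m crank '0 0 0.005 0.0006 0 0 0.012;0 0 0.005 0.0006 0 0 0.012;0 0 0.005 0.0006 0 0 0.012'
python3 - <<'E'
from h import *
s=telemetry.state();print(s['force'],s['moment'],s['eef_pos'])
E
```

```text
time: 15.95
eef_pos: [457.9, 137.3, 16.7]
ee_rot: [0.672, 0.741, -0.001, 0.0]
force: [0.8, -12.4, 0.3]
opening: 16.3
finger_force: 59.3
[  0.79681527 -12.40096659   0.26553429] [-2.13786252 -0.1357485   0.06096311] [457.92173951 137.27728983  16.72982877]
```

```bash
python3 -m crank '0 0 0.005 0.0006 0.0001 0 0.012;0 0 0.005 0.0006 0.0001 0 0.012;0 0 0.005 0.0006 0.0001 0 0.012'
python3 - <<'E'
from h import *
s=telemetry.state();print(s['force'],s['moment'],s['eef_pos'])
E
```

```text
time: 16.25
eef_pos: [458.5, 137.3, 16.7]
ee_rot: [0.67, 0.743, -0.001, 0.0]
force: [-0.2, -13.4, 0.3]
opening: 15.9
finger_force: 59.3
[ -0.24424611 -13.43712106   0.29548577] [-2.22776723 -0.14020719  0.03780129] [458.49229919 137.32751496  16.70633475]
```

```bash
python3 -m crank '0 0 0.004 0.0005 0 0 0.012;0 0 0.004 0.0005 0 0 0.012;0 0 0.004 0.0005 0 0 0.012'
python3 - <<'E'
from h import *
s=telemetry.state();print(s['force'],s['moment'],s['eef_pos'],s['ee_rot'])
E
```

```text
time: 16.55
eef_pos: [458.9, 137.3, 16.7]
ee_rot: [0.668, 0.744, -0.001, 0.0]
force: [-0.2, -11.8, 0.4]
opening: 15.7
finger_force: 59.2
[ -0.17897274 -11.80927627   0.4243056 ] [-2.1296008  -0.02588871  0.05688508] [458.89393504 137.34730536  16.70970707] [ 6.68207976e-01  7.43973752e-01 -1.05368636e-03  2.17272522e-04]
```

```bash
python3 -m crank '0 0 0.005 0.0006 0 0 0.012;0 0 0.005 0.0006 0 0 0.012;0 0 0.005 0.0006 0 0 0.012'
python3 - <<'E'
from h import *
s=telemetry.state();print(s['force'],s['moment'],s['eef_pos'],s['ee_rot'])
E
```

```text
time: 16.85
eef_pos: [459.0, 137.3, 16.7]
ee_rot: [0.667, 0.745, -0.001, -0.0]
force: [-1.0, -12.8, 2.3]
opening: 16.2
finger_force: 59.4
[ -0.97222162 -12.81967812   2.33548255] [-2.06681759  0.28161817 -0.05655235] [458.97406492 137.33273977  16.66901252] [ 6.66519559e-01  7.45486263e-01 -1.37475253e-03 -1.38432497e-04]
```

Contact with the stop (yaw about 96.2°, which matches the line at about 95.5°), so the tongue is past the lip. I back off 0.01 rad, then lower to the floor.

```bash
python3 -m crank '0 0 -0.005 -0.0006 0 0 0.012;0 0 -0.010 -0.0012 0 0 0.012;0 0 -0.010 -0.0012 0 -0.0005 0.012;0 0 -0.010 -0.0012 0 -0.001 0.012;0 0 -0.010 -0.0012 0 -0.001 0.012' && python3 -m crank '0 0 0 0 0 -0.0005 0.012;0 0 0 0 0 -0.0005 0.012;0 0 0 0 0 -0.0005 0.012'
```

```text
time: 17.35
eef_pos: [458.4, 137.2, 15.7]
ee_rot: [0.67, 0.742, -0.001, 0.0]
force: [0.5, -15.0, 2.4]
opening: 16.2
finger_force: 59.4
time: 17.65
eef_pos: [458.5, 137.2, 15.6]
ee_rot: [0.67, 0.742, -0.001, 0.0]
force: [-1.6, -14.6, 5.6]
opening: 16.1
finger_force: 59.8
```

```bash
python3 -m crank '0 0 0 0.0001 -0.001 0.0002 0.012;0 0 0 0.0002 -0.002 0.0002 0.012;0 0 0 0.0003 -0.003 0.0002 0.012;0 0 0 0.0003 -0.003 0.0002 0.012' && python3 -m crank '0 0 0 0.0001 -0.001 0 0.012;0 0 0 0.0001 -0.001 0 0.012;0 0 0 0.0001 -0.001 0 0.012'
```

```text
time: 18.05
eef_pos: [458.8, 134.9, 15.6]
ee_rot: [0.67, 0.742, -0.001, 0.0]
force: [-0.1, -9.3, 2.5]
opening: 15.9
finger_force: 59.4
time: 18.35
eef_pos: [459.0, 134.1, 15.6]
ee_rot: [0.67, 0.742, -0.0, 0.0]
force: [0.2, -8.7, 1.1]
opening: 16.3
finger_force: 59.4
```

```bash
python3 -m crank '0 0 0 0.0001 -0.001 0 0.012;0 0 0 0.0001 -0.001 0 0.012;0 0 0 0.0001 -0.001 0 0.012' && python3 -m crank '0 0 0 0 -0.0006 0 0.012;0 0 0 0 -0.0006 0 0.012;0 0 0 0 -0.0006 0 0.012'
```

```text
time: 18.65
eef_pos: [459.1, 133.2, 15.6]
ee_rot: [0.67, 0.742, -0.0, 0.0]
force: [-0.4, -6.5, 1.4]
opening: 16.6
finger_force: 59.4
time: 18.95
eef_pos: [459.1, 132.7, 15.6]
ee_rot: [0.67, 0.742, -0.0, 0.0]
force: [0.3, -6.2, 2.5]
opening: 16.3
finger_force: 59.4
```

```bash
python3 -m crank '0 0 0 0 -0.0005 0 0.012;0 0 0 0 -0.0005 0 0.012;0 0 0 0 -0.0005 0 0.012' && python3 -m crank '0 0 0 0 -0.0004 0 0.012;0 0 0 0 -0.0004 0 0.012;0 0 0 0 -0.0004 0 0.012'
```

```text
time: 19.25
eef_pos: [459.2, 132.4, 15.6]
ee_rot: [0.67, 0.742, -0.0, -0.0]
force: [-1.0, -4.7, 3.1]
opening: 16.0
finger_force: 59.4
time: 19.55
eef_pos: [459.3, 132.4, 15.6]
ee_rot: [0.671, 0.742, 0.0, -0.0]
force: [-2.2, 1.9, 2.6]
opening: 15.9
finger_force: 59.4
```

The tongue bottomed in the groove at the expected travel and the net push is now about 0. Release.

```bash
python3 -m crank '0 0 0 0 0.0002 0 0.018;0 0 0 0 0.0002 0 0.022;0 0 0 0 0.0002 0 0.03;0 0 0 0 0.0002 0 0.04;0 0 0 0 0.0002 0 0.045' && python3 -m crank '0 0 0 0 0 0 0.05;0 0 0 0 0 0.01 0.05;0 0 0 0 0 0.04 0.05;0 0 0 0 0 0.08 0.05;0 0 0 0 0 0.12 0.05'&& python3 -m crank '0 0 0 -0.02 -0.04 0.02 0.05;0 0 0 -0.04 -0.08 0.03 0.05;0 0 0 -0.06 -0.12 0.04 0.05;0 0 0 -0.07 -0.16 0.04 0.05;0 0 0 -0.07 -0.2 0.04 0.05'&& python3 -m crank '0 0 0 0 -0.045 0 0.05;0 0 0 0 -0.09 0 0.05;0 0 0 0 -0.135 0 0.05;0 0 0 0 -0.18 0 0.05;0 0 0 0 -0.18 0 0.05'
python3 - <<'E'
from h import *
u=imaging.read_camera("top");s=imaging.read_camera("side");cv2.imwrite("pics/t9.png",u)
cv2.imwrite("pics/s9.png",s)
hsv=cv2.cvtColor(u,cv2.COLOR_BGR2HSV)
t0=cv2.imread("pics/top0.png");d=cv2.absdiff(u,t0).max(2);m=(d>40).astype(np.uint8);m[:150]=0;m[225:]=0;m[:,:172]=0;m[:,285:]=0
n,l,st,ce=cv2.connectedComponentsWithStats(m)
for i in range(1,n):
    if st[i,4]>10:print(st[i],ce[i])
# print ascii of V around the rail
v=hsv[176:198,182:268]
for r in range(0,22,1):print(176+r,''.join('W' if 5<=a[0]<=25 and a[1]>70 and a[2]>165 else ('w' if a[1]>70 and a[2]>110 else ('s' if a[2]>120 else '.')) for a in v[r]))
E
```

```text
time: 20.05
eef_pos: [459.5, 132.3, 15.6]
ee_rot: [0.67, 0.742, 0.0, 0.0]
force: [0.0, 1.0, -0.4]
opening: 44.8
finger_force: 0.0
time: 20.55
eef_pos: [458.8, 132.1, 137.3]
ee_rot: [0.67, 0.742, -0.0, -0.0]
force: [0.3, 0.8, -0.1]
opening: 50.0
finger_force: 0.0
time: 21.05
eef_pos: [387.8, -68.9, 176.7]
ee_rot: [0.67, 0.742, 0.0, 0.001]
force: [1.1, -0.6, 0.4]
opening: 49.7
finger_force: 0.0
time: 21.55
eef_pos: [389.7, -252.5, 176.6]
ee_rot: [0.672, 0.741, -0.0, 0.002]
force: [0.9, 0.3, 0.8]
opening: 50.0
finger_force: 0.0
[187 181  67  13 466] [220.10085837 186.58369099]
176 Ww..ssssss....wWWWWWWWWWWWWWWWWWWWWWWWWWWWWWWWWWWWWWWWWWWWWWWWWWWWww....sssssssssssWWW
177 ww............wWWWWWWWWWWWWWWWWWWWWWWWWWWWWWWWWWWWWWWWWWWWWWWWWWWWWWwww.sssssss..sswWW
178 w............wwWWWWWWWWWWWWWWWWWWWWWWWWWWWWWWWWWWWWWWWWWWWWWWWWWwwwwWWwwsssssssssssWWW
179 ww...........wWWWWWWWWWWWWWWWWWWWWWWWWWWWWWWWWWWWWWWWWwWwwWWWWWWWWWWWWwwsssssssssssWWW
180 Ww..........wWWWWWWWWWWWWWWWWWWWWWWWWWWWWWWwwwwWWWWWWWWWWWWWWWWWWWWWWWWssssssssssssWWW
181 WWw........wWWWWWWWWWWWWWWWWWWWWWwwwwWWWWWWWWWWWWWWWWWWWWWWW
[... 782 characters left out ...]
.................wwwwwwwwwwwwwWWWWWWWWWWWWWWWWWWWWwwWWWWWWWWWWW
191 w........ss......................wwwwwwwWWWWWWWWWWWWWWWWWWWWWWWWWWWWWWWWWWWWWWWWWWWWWW
192 ww......wwWw.......wwwwwwwwwwwwwwWWWWWWWWWWWWWWWWWWWWWWWWWWWWWWWWWWWWWWWWWWWWWWWWWWWWW
193 Www.wwwwwWWw.wwwwwwWWWWWWWWWWWWWWWWWWWWWWWWWWWWWWWWWWWWWWWWWWWWWWWWWWWWWWWWWWWWWWWWWWW
194 WWWwWWWWWWWWwWWWWWWWWWWWWWWWWWWWWWWWWWWWWWWWWWWWWWWWWWWWWWWWWWWWWWWWWWWWWWWWWWWWWWWWWW
195 WWWWWWWWWWWWWWWWWWWWWWWWWWWWWWWWWWWWWWWWWWWWWWWWWWWWWWWWWWWWWWWWWWWWWWWWWWWWWWWWWWWWWW
196 wWWWWWWWWWWWWWWWWWWWWWWWWWWWWWWWWWWWWWWWWWWWWWWWWWWWWWWWWWWWWWWWWWWWWWWWWWWWWWWWWWWWWW
197 wWWWWWWWWWWWWWWWWWWWWWWWWWWWWWWWWWWWWWWWWWWWWWWWWWWWWWWWWWWWWWWWWWWWWWWWWWWWWWWWWWWWWW
```

The bar lies straight between knob and keeper with the rail hidden beneath it. Inside the tray, the bar is all that has changed since the first picture.

```bash
python3 -c "from bench import job_done;print(job_done())"
```

```text
the job is handed in; nothing more can be done
None
```

The divider is fitted and handed in at about 22 s: it stands straight across the tray on the floor, fork on the post and tongue past the lip in the keeper, held by its own spring. The highest push I read was 15.3 N, and nothing else in the tray moved; I did not recheck the mug and pepper mill, which the arm never touched.

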